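# Balance the mosaic mirror on its turning stand

### The arm

A 6-joint arm with a two-finger parallel gripper is mounted at the origin on the work surface. World frame = base frame: x ahead of the robot, y to its left, z up, the work surface at z = 0. Lengths are in m, angles in rad, forces in N, time in s.
With the tool pointing down it reaches from about 0.375 to 0.9 m from the base axis. Payload 3.1 kg.
Tool frame: the origin (TCP) lies at the very end of the fingers, on their centre line; the grasp point (between the pads) lies 19 mm behind it; z points along the fingers, y is the line along which they close (so a half turn about z gives the same grasp; the last joint's range is limited). The gripper opens to 85 mm and grips with 20 to 120 N. Pads are 22 mm wide; open, the fingers measure 114 mm over their backs; the gripper's body (76 mm by 85 mm) begins 54 mm behind the grasp point. The pads swing forward as they close: fully open they stand 13 mm farther back than shut.
Start: joints at [-1.504, 0.527, 1.433, -0, 1.181, -0.178], TCP at [0.152, -0.606, 0.231] pointing down, gripper open.
Joint ranges: [-3.08, 3.08], [-0.75, 2.2], [0.22, 2.44], [-1.43, 4.57], [0, 2.65], [-2.85, 2.85]. Speed limits (rad/s): [2.79, 2.79, 3.14, 3.14, 3.14, 3.14].

### API

Orientations are given as a unit quaternion [x, y, z, w].
In Python, from station import sense, snapshot, camera_params, sign_off gives the robot as it stands.
- The arm moves only by the shell command python3 -m handwheel 'ROWS' [OPENING] [FORCE]. ROWS is JSON, a list that holds one entry, the list of rows, each a list of 4 numbers: the shift along the tool's x, y, z in units of 25 mm (1.0 is 25 mm), then the turn about the tool's z in units of 6 degrees (1.0 is 6 degrees). A call has 1 to 20 rows; each row shifts and turns the commanded pose from where the row before left it, along the tool's axes as they then stand; what a row does not reach is not made up. A row lasts 1/8 s, in which the tool goes at most 62.5 mm and 10.7 degrees, less where a joint would pass 70% of its speed; a pose out of reach is approached as far as the arm can. A call is refused whole if a number of a shift passes 1 or a number of a turn 1, either way. A call with a gripper value outside its range is refused whole. OPENING is the finger opening in mm, from 0 to 85.4, set as the call begins (- or left out, the last holds). The fingers move at their own pace and stop on an object; FORCE is the grip in N (left out, the last holds). Time passes only in rows, so rows that do not move let the fingers close. It gives the time, the measured TCP pose, the force, the opening and the grip force at its end, in the units of the state.
- sense(): the state, without advancing time (a new reading comes with each control period).
- snapshot(name): name is "scene" or "side" or "wrist"; returns (picture, depth): 384x512x3 uint8, red, green, blue; 384x512 float32, m along the optical axis (not along the pixel's ray), 0 where there is no reading.
- camera_params(name): a dict with "mtx" (3x3 intrinsics, pixels), "extrinsics" (4x4, takes a point from camera to world coordinates); the wrist camera has in their place "hand_eye" (4x4, takes a point from camera to tool coordinates, whose origin is the TCP and whose axes are the flange's). Camera axes: x right, y up, looking along -z (the intrinsics and any distortion apply to the point x, -y, -z); pixel columns grow to the right and rows downward; lengths in m; the calibration is good to about 2 mm. A picture is of the moment at which its call begins: read the wrist's pose just before it. camera_params takes no time and is no camera call.
- sign_off(): hands the job in; it is judged then, once.
The state is a dict: "t": time; "q": joint angles; "qd": joint speeds; "tau": joint torques, N m; "tcp_pos": TCP position; "tool_rot": TCP orientation; "force": force on the tool from outside, world axes, zero at the start; "ft_torque": the same for the moment, N m; "finger_gap": opening from 0.0 (shut) to 1.0 (fully open); "gripper_force": force on a finger pad.
Only numpy, scipy, OpenCV 4.12 (cv2) and the standard library are available. Lean on these libraries where they do the work, as an engineer would, in place of code of your own. Each camera call takes 0.05 s, during which the arm holds its last target. There are 200 camera calls.

### The job

Take the hinged mosaic-mirror panel by its red lift bar and swing it gently up and over, keeping hold of it, until you feel it come to rest against the felt-faced stone block. Then bring it back to its balance point, with the brass studs on its sides straight above the hinge pin so that it would fall neither way, and finish still holding the bar there, the panel clear of the block and steady. Do not let the panel drop or slam, and leave the block and the other things on the bench where they are.

Things in the scene. Friction and masses are not known exactly. Their poses are not given: they have to be found in the camera images.
- stand: Fixed plywood turning stand, base plate 300 x 270 x 14 mm with two aluminium hinge brackets; it stands at varying places and yaw. Origin on the table, straight below the middle of the hinge pin; its x axis runs along the pin, its y axis points from the pin to the side where the panel lies at the start, z up.
- pin (a point): Middle of the hinge pin (steel pin along the stand's x axis, brass ends 268-280 mm apart), 50 mm above the table. It does not move.
- panel (a joint): Hinge angle, rad: 0 = flat on its rests on the stand's +y side (the start); grows as the bar edge rises and goes over to the -y side; pi/2 = board upright. Balance at 1.375; below that it falls back to 0, above it falls over onto the block, which stops it somewhere from 1.7 to 2.05. Limit 2.5. Hinge nearly free (under 0.01 N m); panel 0.55 to 0.88 kg, hidden.
- bar (a point): Middle of the red steel lift bar at the panel's free edge: round, 12 mm diameter, 130 mm long, parallel to the pin, on two stays 120 mm apart. Flat: 205 mm from the pin along the stand's +y and 70 mm above it (120 mm above the table). It circles the pin at 216.6 mm, 0.329 rad ahead of the hinge angle. Pinch it from above; it turns in the grip, so the tool may keep pointing down.
- mirror (a point): Centre of the hinged panel: a 210 (along the pin) x 180 mm plywood board with a teal and white mosaic-framed mirror on it, 30 mm thick in all. Flat, mirror up, it spans 6 to 186 mm from the pin along the stand's +y and 6 to 36 mm above the pin's height.
- stud (a point): The panel's mass centre, inside the board; brass studs of 12 mm diameter on the panel's two side edges mark it. 98.6 mm from the pin's axis; flat: 96.7 mm from the pin along the stand's +y and 19.1 mm above it.
- block: Heavy loose grey stone stop block, 150 (along the pin) x 90 x 110 mm high, 4 kg, dark felt on the face towards the stand; origin at the centre of its underside. It stands on the table on the stand's -y side, its felt face 46 to 68 mm from the pin; the panel's mosaic face comes to rest against its upper edge. It tips or slides at about 15 N, so feel for it slowly.
- pot: Bystander: blue ceramic pot with pens, 76 mm diameter, 135 mm high, near the stand; origin at its foot.
- spool: Bystander: white cone of string, 80 mm diameter, 127 mm high; origin at its foot.
- tiles: Bystander: white tray of loose-looking mosaic tiles, 120 x 90 x 35 mm; origin at its foot.
- jar: Bystander: white jar with metal cap, 60 mm diameter, 80 mm high; origin at its foot.
- giftbox: Bystander: white paper box, 110 x 80 x 50 mm; origin at its foot.
- spreader: Bystander: spatula with wooden handle, about 200 mm long, lying flat in front of the stand to the right.
Things that resemble listed ones, but are neither listed nor needed, are in the scene too. Leave any orange or turquoise look-alike of the block alone.

How it is judged:
By the outcome, as a careful person would: the job done as asked, in the order asked, and still so for the second after the job is handed in, while the arm keeps its last pose, push and grip.
It also fails if it takes over 61 s, if anything falls off the work surface, if the arm or the gripper's body presses on something with over 40 N, if the wrist force passes 120 N, or if a joint passes its speed limit or range.

## Working session

There is one attempt and no reset: what is moved stays moved. The work goes in short steps, Python scripts to look and compute and a shell command to move; the robot and the scene stay as the last step left them, time stands still between calls to the robot, and variables do not carry over. Pictures are saved under pics/ and viewed, at most 10 in all, crops included, and the job is handed in when it is done.

```bash
mkdir -p pics; ls; python3 - <<'E'
from station import *
import cv2,numpy as np
s=sense();print({k:np.round(v,3).tolist() for k,v in s.items()})
for n in("scene","side"):
    p,d=snapshot(n);cv2.imwrite(f"pics/{n}0.png",p[:,:,::-1]);np.save(f"pics/{n}0d.npy",d)
    c=camera_params(n);print(n,{k:np.round(v,3).tolist() if not isinstance(v,str) else v for k,v in c.items()})
print(camera_params("wrist"))
a=cv2.imread("pics/scene0.png")
E
```

```text
pics
{'t': 0.0, 'q': [-1.504, 0.528, 1.434, 0.0, 1.181, -0.178], 'qd': [-0.001, 0.002, -0.0, -0.0, -0.002, 0.0], 'tau': [0.0, -44.235, -17.803, -0.0, 0.008, 0.0], 'tcp_pos': [0.151, -0.606, 0.23], 'tool_rot': [0.993, 0.122, 0.0, -0.001], 'force': [0.236, -0.251, -0.091], 'ft_torque': [-0.025, 0.032, -0.024], 'gripper_force': 0.0, 'finger_gap': 1.0}
scene {'mtx': [[391.707, 0.0, 258.959], [0.0, 391.707, 197.443], [0.0, 0.0, 1.0]], 'extrinsics': [[-0.615, -0.517, 0.595, 1.274], [0.788, -0.382, 0.483, 0.532], [-0.022, 0.766, 0.642, 0.892], [0.0, 0.0, 0.0, 1.0]]}
side {'mtx': [[437.02, 0.0, 257.074], [0.0, 437.02, 186.832], [0.0, 0.0, 1.0]], 'extrinsics': [[-0.817, 0.336, -0.468, -0.192], [-0.576, -0.444, 0.687, 0.945], [0.023, 0.831, 0.556, 0.935], [0.0, 0.0, 0.0, 1.0]]}
{'mtx': array([[300.38104343,   0.        , 255.21340884],
       [  0.        , 300.38104343, 189.44278871],
       [  0.        ,   0.        ,   1.        ]]), 'hand_eye': array([[-7.59233279e-04,  9.46198356e-01,  3.23586302e-01,
         8.23439302e-02],
       [ 9.99999558e-01,  8.97615827e-04, -2.78410044e-04,
         9.95104567e-04],
       [-5.53887311e-04,  3.23585948e-01, -9.46198620e-01,
        -1.43069947e-01],
       [ 0.00000000e+00,  0.00000000e+00,  0.00000000e+00,
         1.00000000e+00]])}
```

View pics/scene0.png

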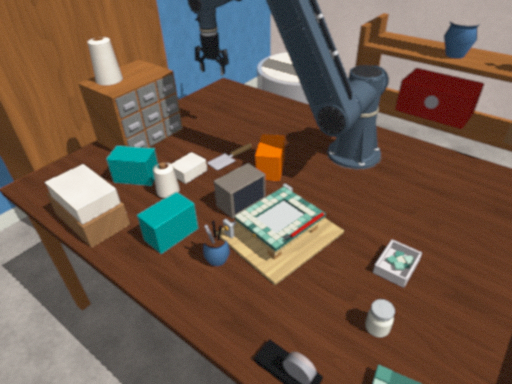

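View pics/side0.png

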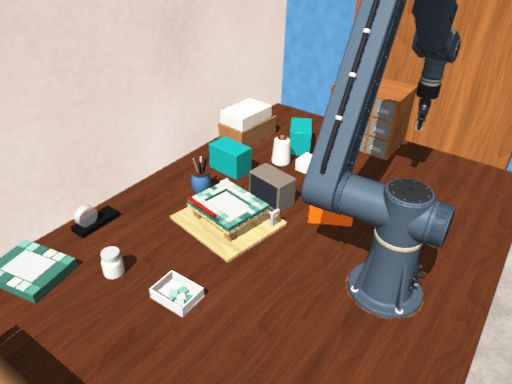

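The red bar is at scene (306,232) and side (203,209). Other red items are the red box on the shelf at scene (440,100). A second mosaic frame lies at side (32,268) with no red bar. The grey block is at scene (240,190) and side (272,187). Its look-alikes are orange at scene (270,157) and turquoise at scene (168,221) and (133,165). I choose the red bar on the plywood stand and will check it in a crop.

```bash
cat > h.py <<'E'
from station import *
import cv2,numpy as np
def world(n,d,T=None):
    c=camera_params(n);K=c["mtx"];E=c["extrinsics"] if T is None else T
    v,u=np.mgrid[:d.shape[0],:d.shape[1]]
    P=np.stack([(u-K[0,2])/K[0,0]*d,-(v-K[1,2])/K[1,1]*d,-d],-1)
    return P@E[:3,:3].T+E[:3,3]
def proj(n,p):
    c=camera_params(n);K=c["mtx"];E=c["extrinsics"];q=(np.asarray(p)-E[:3,3])@E[:3,:3]
    return K[0,0]*q[...,0]/-q[...,2]+K[0,2],-K[1,1]*q[...,1]/-q[...,2]+K[1,2]
def stand(o,yaw):  # o: xy of pin; returns func stand->world
    c,s=np.cos(yaw),np.sin(yaw);R=np.array([[c,-s,0],[s,c,0],[0,0,1]])
    return lambda p:np.asarray(p,float)@R.T+np.array([o[0],o[1],0])
E
python3 - <<'E'
from h import *
boxes={"scene":(285,212,332,252),"side":(180,195,225,225)}
crops=[]
for n,(a,b,c,d_) in boxes.items():
    im=cv2.imread(f"pics/{n}0.png");d=np.load(f"pics/{n}0d.npy");W=world(n,d)
    B,G,R=[im[...,i].astype(int) for i in range(3)]
    m=(R>110)&(G<60)&(B<70);mm=np.zeros_like(m);mm[b:d_,a:c]=m[b:d_,a:c]
    P=W[mm&(d>0)];v,u=np.nonzero(mm)
    print(n,mm.sum(),"median",np.median(P,0).round(4),"uv",u.mean(),v.mean())
    dd=np.linalg.svd(np.c_[u-u.mean(),v-v.mean()])[2][0];t=(np.c_[u-u.mean(),v-v.mean()]@dd)
    print(" ends",[(u.mean()+dd[0]*k,v.mean()+dd[1]*k) for k in (t.min(),t.max())])
    Q=P[np.abs(P-np.median(P,0)).max(1)<.08];l=np.linalg.svd(Q-Q.mean(0))[2][0];t=(Q-Q.mean(0))@l
    print(" line",l.round(3),"mid",(Q.mean(0)+l*(t.min()+t.max())/2).round(4),np.ptp(t),"yaw",np.degrees(np.arctan2(l[1],l[0])))
    crops.append(cv2.resize(im[150:290,160:360] ,(600,420),interpolation=cv2.INTER_CUBIC))
cv2.imwrite("pics/crop.png",cv2.resize(np.vstack(crops),(428,600)))
E
```

```text
scene 95 median [0.5748 0.1361 0.125 ] uv 306.7578947368421 224.4842105263158
 ends [(np.float64(321.8361159234587), np.float64(213.76937761187818)), (np.float64(291.32203990160644), np.float64(235.45318381594134))]
 line [ 0.985 -0.172 -0.006] mid [0.5749 0.1364 0.1249] 0.12530669094923483 yaw -9.893395828420864
side 97 median [0.5716 0.1367 0.1243] uv 200.56701030927834 206.28865979381445
 ends [(np.float64(186.4208534930053), np.float64(196.39806839941824)), (np.float64(214.3520364833165), np.float64(215.92675889162928))]
 line [-0.976  0.212  0.047] mid [0.5681 0.1361 0.121 ] 0.1330963540033253 yaw 167.71897667871653
```

View pics/crop.png

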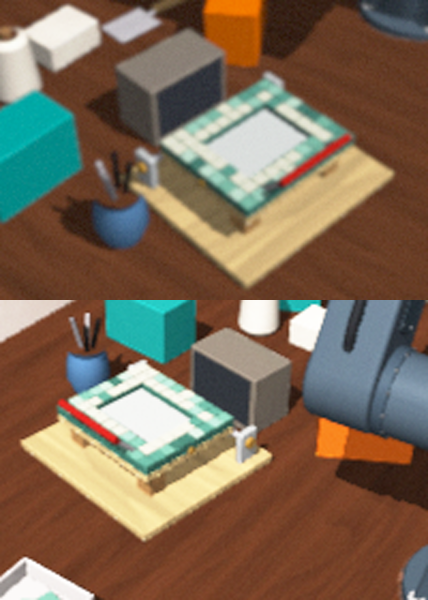

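The crop confirms it: the red bar on its stays lies along the free edge of the panel, and the grey block stands with dark felt towards the stand. Next I refine the yaw, pin and block from the depth clouds.

```bash
python3 - <<'E'
from h import *
def rect(P,nm):
    (c,s,a)=cv2.minAreaRect((P[:,:2]*1000).astype(np.float32));b=cv2.boxPoints((c,s,a));e=b[1]-b[0]
    print(nm,len(P),np.round(c,1),np.round(s,1),"yaw mod90",round((np.degrees(np.arctan2(e[1],e[0])))%90,2))
C={}
for n in("scene","side"):
    im=cv2.imread(f"pics/{n}0.png");hsv=cv2.cvtColor(im,cv2.COLOR_BGR2HSV);d=np.load(f"pics/{n}0d.npy");W=world(n,d)
    ok=(d>0)&(np.hypot(W[...,0]-.55,W[...,1]-.0)<.35)
    z=W[...,2]
    H,S,V=[hsv[...,i] for i in range(3)]
    pl=ok&(z>.006)&(z<.022)&(H>15)&(H<32)&(S>50)&(V>120)
    pan=ok&(z>.074)&(z<.1)&(np.hypot(W[...,0]-.555,W[...,1]-.035)<.17)
    bl=ok&(abs(z-.11)<.008)&(S<60)&(np.hypot(W[...,0]-.52,W[...,1]+.17)<.14)
    for k,m in(("plate",pl),("panel",pan),("block",bl)):
        m=cv2.erode(m.astype(np.uint8),np.ones((2,2)))>0
        P=W[m]; C.setdefault(k,[]).append(P)
        if len(P)>10:rect(P,n+k);print("  z",np.median(P[:,2]).round(4),"cen",np.median(P,0).round(3))
for k in C: rect(np.vstack(C[k]),k)
E
```

```text
sceneplate 2203 [556.8  39.9] [242.9 299.7] yaw mod90 79.6
  z 0.0152 cen [0.628 0.116 0.015]
scenepanel 2118 [549.3  -8.3] [252.4 208.6] yaw mod90 79.91
  z 0.086 cen [0.57  0.021 0.086]
sceneblock 715 [ 512.8 -168.2] [ 85.9 145.8] yaw mod90 80.33
  z 0.1112 cen [ 0.518 -0.165  0.111]
sideplate 2110 [546.   29.7] [269.1 298. ] yaw mod90 80.42
  z 0.0155 cen [0.471 0.107 0.015]
sidepanel 1631 [540.7  -6. ] [253.2 210.2] yaw mod90 79.11
  z 0.0857 cen [0.528 0.024 0.086]
sideblock 545 [ 500.9 -162.4] [ 88.7 145.6] yaw mod90 77.33
  z 0.1113 cen [ 0.495 -0.159  0.111]
plate 4313 [550.9  28.9] [269.1 307.8] yaw mod90 80.42
panel 3749 [544.8  -6.7] [254.1 218. ] yaw mod90 79.91
block 1260 [ 507.2 -164.5] [ 90.3 158.2] yaw mod90 79.0
```

Yaw is about -10°, the bar about (0.571, 0.136, 0.120), and the pin about (0.535, -0.066). The block's felt face is about 57 mm from the pin. Now I travel to above the bar.

```bash
python3 -m handwheel '[[[0.5,-0.5,0,0],[0.94,-0.99,0,0],[0.94,-0.99,0,0],[0.94,-0.99,0,0],[0.94,-0.99,0,0],[0.94,-0.99,0,0],[0.94,-0.99,0,0],[0.94,-0.99,0,0],[0.94,-0.99,0,0],[0.94,-0.99,0,0],[0.94,-0.99,0,0],[0.94,-0.99,0,0],[0.94,-0.99,0,0],[0.94,-0.99,0,0],[0.94,-0.99,0,0],[0.94,-0.99,0,0],[0.94,-0.99,0,0],[0.94,-0.99,0,0],[0.94,-0.99,0,0],[0.94,-0.99,0,0]]]' 50 20
python3 -m handwheel '[[[0.94,-0.99,0,0],[0.94,-0.99,0,0],[0.94,-0.99,0,0],[0.94,-0.99,0,0],[0.5,-0.5,0,0],[0,0,0,1],[0,0,0,1],[0,0,0,1],[0,0,0,1],[0,0,0,0],[0,0,0,0]]]'
python3 - <<'E'
from h import *
from scipy.spatial.transform import Rotation as Ro
def red(nm):
    s=sense();im,d=snapshot("wrist");c=camera_params("wrist")
    cv2.imwrite(f"pics/{nm}.png",im[:,:,::-1])
    T=np.eye(4);T[:3,:3]=Ro.from_quat(s["tool_rot"]).as_matrix();T[:3,3]=s["tcp_pos"];E=T@c["hand_eye"]
    W=world("wrist",d,E);R,G,B=[im[...,i].astype(int) for i in range(3)]
    m=(R>110)&(G<60)&(B<70)&(d>0);P=W[m];
    l=np.linalg.svd(P-P.mean(0))[2][0];t=(P-P.mean(0))@l
    print(s["tcp_pos"],s["tool_rot"],s["q"],m.sum(),"mid",P.mean(0)+l*(t.max()+t.min())/2,np.ptp(t),"zmax",np.percentile(P[:,2],95),"yaw",np.degrees(np.arctan(l[1]/l[0])))
red("w1")
E
```

```text
t: 2.6
tcp_pos: [0.4792, -0.0247, 0.2313]
tool_rot: [0.992, 0.122, -0.0, -0.0]
force: [0.2, 0.0, 0.8]
finger_gap: 0.585
gripper_force: 0.0
t: 3.98
tcp_pos: [0.5557, 0.1071, 0.2313]
tool_rot: [0.996, -0.086, -0.0, 0.0]
force: [0.9, -0.8, 0.1]
finger_gap: 0.585
gripper_force: 0.0
[0.55566756 0.10714318 0.23128404] [ 9.96269109e-01 -8.63005933e-02 -2.58319471e-04  5.69872882e-05] [-6.90677130e-03  4.48119147e-01  1.58276023e+00 -8.09868951e-05
  1.11123733e+00  1.73674166e+00] 416 mid [0.4307498  0.09376161 0.11450408] 0.4050403532038958 zmax 0.12698852365073587 yaw 12.001179553067878
```

View pics/w1.png

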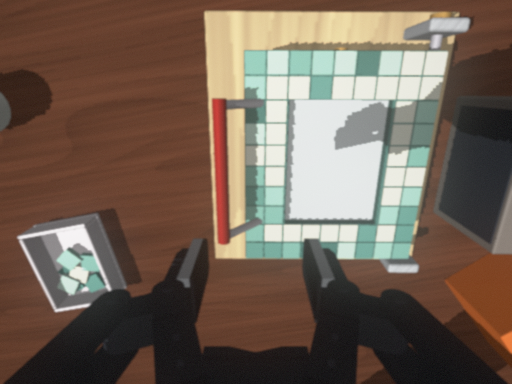

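The wrist view shows the bar from (219,98) to (225,243), the hinge brackets at (437,27) and (401,267), and the felt face at (470,160). I recompute without the red outliers.

```bash
cat >> h.py <<'E'
from scipy.spatial.transform import Rotation as Ro
def wristE():
    s=sense();T=np.eye(4);T[:3,:3]=Ro.from_quat(s["tool_rot"]).as_matrix();T[:3,3]=s["tcp_pos"]
    return T@camera_params("wrist")["hand_eye"],s
E
python3 - <<'E'
from h import *
E,s=wristE();im,d=snapshot("wrist");W=world("wrist",d,E)
R,G,B=[im[...,i].astype(int) for i in range(3)]
m=(R>110)&(G<60)&(B<70)&(d>0)&(abs(W[...,2]-.12)<.015);v,u=np.nonzero(m)
P=W[m];l=np.linalg.svd(P-P.mean(0))[2][0];l*=np.sign(l[0]);t=(P-P.mean(0))@l
mid=P.mean(0)+l*(t.max()+t.min())/2
print(m.sum(),"mid",mid.round(4),np.ptp(t),l.round(3),"zmax",np.percentile(P[:,2],97),"yaw",np.degrees(np.arctan(l[1]/l[0])))
yaw=np.radians(-10.1);ex=np.array([np.cos(yaw),np.sin(yaw)]);ey=np.array([-ex[1],ex[0]])
# panel rect, panel y-extents about z .086
z=W[...,2];pn=(d>0)&(abs(z-.086)<.006);Q=W[pn][:,:2]
print("panel y",np.percentile(Q@ey,[1,99]),"x",np.percentile(Q@ex,[1,99]),"bar y",mid[:2]@ey,"bar x",mid[:2]@ex)
(c,sz,a)=cv2.minAreaRect((Q*1000).astype(np.float32));print(c,sz,a)
c0=s["tcp_pos"];x,y,zz=Ro.from_quat(s["tool_rot"]).as_matrix().T
for b in(mid[:2],):
    D=np.array([*b,.120])-(c0-0.019*zz);print("to bar in tool units",np.round([D@x/.025,D@y/.025,D@zz/.025],2))
print("tool x yaw",np.degrees(np.arctan2(x[1],x[0])))
E
```

```text
435 mid [0.5699 0.1302 0.1255] 0.12601053525967948 [ 0.986 -0.165  0.005] zmax 0.12709997679422305 yaw -9.512685278212645
panel y [-0.08131003  0.21056461] x [0.35967341 0.64080587] bar y 0.22811667924162649 bar x 0.538206635078457
(492.3655090332031, -59.4422607421875) (455.05450439453125, 263.2497863769531) 55.695560455322266
to bar in tool units [ 0.4  -1.    5.21]
tool x yaw -9.915473818536778
```

```bash
python3 -m handwheel '[[[0.2,-0.5,0.7,0],[0.2,-0.5,0.7,0],[0,0,0.7,0],[0,0,0.7,0],[0,0,0.4,0],[0,0,0,0],[0,0,0,0]]]'
python3 - <<'E'
from h import *
E,s=wristE();im,d=snapshot("wrist");W=world("wrist",d,E);cv2.imwrite("pics/w2.png",im[:,:,::-1])
R,G,B=[im[...,i].astype(int) for i in range(3)]
m=(R>100)&(G<60)&(B<70)&(d>0)&(abs(W[...,2]-.12)<.02);P=W[m]
l=np.linalg.svd(P-P.mean(0))[2][0];t=(P-P.mean(0))@l;mid=P.mean(0)+l*(t.max()+t.min())/2
print(m.sum(),mid.round(4),np.ptp(t),l.round(3),np.percentile(P[:,2],97))
x,y,zz=Ro.from_quat(s["tool_rot"]).as_matrix().T
D=np.array([*mid[:2],.120])-(s["tcp_pos"]-0.019*zz);print("units",np.round([D@x/.025,D@y/.025,D@zz/.025],2))
E
```

```text
t: 4.95
tcp_pos: [0.5707, 0.1303, 0.1515]
tool_rot: [0.996, -0.087, 0.0, -0.0]
force: [1.0, 0.5, -0.1]
finger_gap: 0.586
gripper_force: 0.0
1151 [0.569  0.1319 0.1256] 0.12966686242240577 [-0.984  0.179  0.003] 0.1271173394353003
units [-0.08 -0.05  2.02]
```

View pics/w2.png

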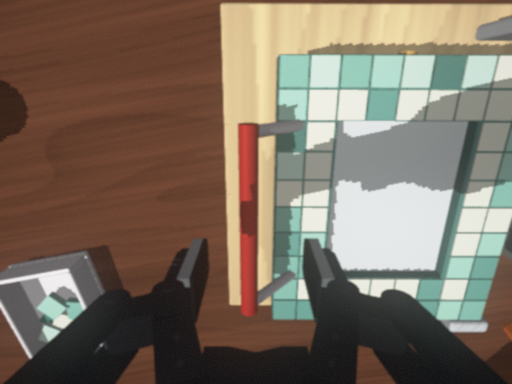

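The bar at column 249 is centred between the fingers (column 255), so I descend and grip.

```bash
python3 -m handwheel '[[[0,-0.05,0.5,0],[-0.05,0,0.5,0],[0,0,0.5,0],[0,0,0.5,0],[0,0,0,0]]]'
python3 -m handwheel '[[[0,0,0,0],[0,0,0,0],[0,0,0,0],[0,0,0,0],[0,0,0,0],[0,0,0,0]]]' 0 40
```

```text
t: 5.62
tcp_pos: [0.5683, 0.1315, 0.0998]
tool_rot: [0.996, -0.087, -0.002, 0.0]
force: [-0.0, 0.9, 0.5]
finger_gap: 0.586
gripper_force: 0.0
t: 6.38
tcp_pos: [0.5704, 0.1347, 0.1023]
tool_rot: [0.996, -0.088, 0.002, -0.003]
force: [0.9, 10.1, -0.1]
finger_gap: 0.121
gripper_force: 38.9
```

```bash
python3 -m handwheel '[[[0,-0.06,0,0],[0,-0.06,0,0],[0,0,0,0],[0,0,0,0]]]'
cat > arc.py <<'E'
from h import *
import sys
def rows(th0,th1,n,ease=True):
    s=np.linspace(0,1,n+1); s=3*s**2-2*s**3 if ease else s
    f=th0+(th1-th0)*s+.329
    c=np.round(np.c_[-np.cos(f),-np.sin(f)]*.2166/.025,2)
    return np.diff(c,axis=0).round(2)
if __name__=="__main__":
    a=[float(v) for v in sys.argv[1:4]]
    print(",".join(f"[0,{y:g},{z:g},0]" for y,z in rows(a[0],a[1],int(a[2]))))
E
python3 arc.py 0 0.8 20; python3 arc.py 0.8 1.7 20
```

```text
t: 6.88
tcp_pos: [0.5703, 0.1348, 0.1019]
tool_rot: [0.996, -0.087, 0.001, -0.0]
force: [-0.6, 4.2, 2.9]
finger_gap: 0.124
gripper_force: 39.4
[0,0.02,-0.05,0],[0,0.05,-0.13,0],[0,0.08,-0.21,0],[0,0.11,-0.28,0],[0,0.15,-0.33,0],[0,0.19,-0.37,0],[0,0.23,-0.39,0],[0,0.27,-0.41,0],[0,0.3,-0.4,0],[0,0.34,-0.4,0],[0,0.35,-0.38,0],[0,0.38,-0.34,0],[0,0.37,-0.32,0],[0,0.36,-0.27,0],[0,0.35,-0.23,0],[0,0.31,-0.19,0],[0,0.26,-0.14,0],[0,0.2,-0.11,0],[0,0.13,-0.06,0],[0,0.05,-0.02,0]
[0,0.05,-0.03,0],[0,0.14,-0.06,0],[0,0.24,-0.1,0],[0,0.31,-0.12,0],[0,0.39,-0.13,0],[0,0.45,-0.13,0],[0,0.5,-0.11,0],[0,0.54,-0.09,0],[0,0.57,-0.05,0],[0,0.58,-0.01,0],[0,0.58,0.02,0],[0,0.57,0.06,0],[0,0.54,0.1,0],[0,0.5,0.12,0],[0,0.45,0.13,0],[0,0.38,0.14,0],[0,0.31,0.12,0],[0,0.24,0.11,0],[0,0.14,0.06,0],[0,0.05,0.03,0]
```

```bash
python3 -m handwheel '[[[0,-0.03,-0.05,0],[0,0.05,-0.13,0],[0,0.08,-0.21,0],[0,0.11,-0.28,0],[0,0.15,-0.33,0],[0,0.19,-0.37,0],[0,0.23,-0.39,0],[0,0.27,-0.41,0],[0,0.3,-0.4,0],[0,0.34,-0.4,0],[0,0.35,-0.38,0],[0,0.38,-0.34,0],[0,0.37,-0.32,0],[0,0.36,-0.27,0],[0,0.35,-0.23,0],[0,0.31,-0.19,0],[0,0.26,-0.14,0],[0,0.2,-0.11,0],[0,0.13,-0.06,0],[0,0.05,-0.02,0]]]'
python3 -m handwheel '[[[0,0,0,0],[0,0,0,0]]]'
cat > est.py <<'E'
from h import *
PIN=np.array([.5347,-.0670,.050])
ey=np.array([np.sin(np.radians(10.1)),np.cos(np.radians(10.1)),0]);ez=np.array([0,0,1.]);ex=np.cross(ey,ez)
if __name__=="__main__":
    s=sense();R=Ro.from_quat(s["tool_rot"]).as_matrix();g=s["tcp_pos"]-.019*R[:,2]-PIN
    f=np.arctan2(g@ez,g@ey);F=s["force"]
    print("t %.2f theta %.4f r %.4f x %.4f y %.4f z %.4f | Ftan(toward +theta on tool) %.2f Frad %.2f Fx %.2f"%(s["t"],f-.329,np.hypot(g@ez,g@ey),g@ex,g@ey,g@ez,F@(-np.sin(f)*ey+np.cos(f)*ez),F@(np.cos(f)*ey+np.sin(f)*ez),F@ex))
E
python3 est.py
```

```text
t: 9.38
tcp_pos: [0.5511, 0.0274, 0.2303]
tool_rot: [0.996, -0.087, 0.002, -0.003]
force: [1.9, 8.3, 10.7]
finger_gap: 0.119
gripper_force: 39.1
t: 9.62
tcp_pos: [0.5511, 0.0275, 0.2302]
tool_rot: [0.996, -0.087, 0.002, -0.003]
force: [1.4, 8.5, 9.7]
finger_gap: 0.123
gripper_force: 39.1
t 9.62 theta 0.7934 r 0.2210 x -0.0005 y 0.0958 z 0.1992 | Ftan(toward +theta on tool) -3.58 Frad 12.53 Fx -0.16
```

```bash
python3 -m handwheel '[[[0,-0.03,-0.06,0],[0,-0.03,-0.06,0],[0,0,0,0],[0,0,0,0]]]'; python3 est.py
```

```text
t: 10.12
tcp_pos: [0.5509, 0.0269, 0.2308]
tool_rot: [0.996, -0.087, 0.0, -0.001]
force: [1.7, 5.0, 5.9]
finger_gap: 0.121
gripper_force: 39.7
t 10.12 theta 0.7969 r 0.2213 x -0.0005 y 0.0953 z 0.1998 | Ftan(toward +theta on tool) -2.19 Frad 7.63 Fx 0.79
```

The measured radius comes out about 4 mm larger than expected, so I check with a look before going on.

```bash
python3 - <<'E'
from h import *
from est import PIN,ex,ey,ez
cr=[]
for n in("scene","side"):
    im,d=snapshot(n);W=world(n,d)-PIN;cv2.imwrite(f"pics/{n}1.png",im[:,:,::-1]);np.save(f"pics/{n}1d.npy",d)
    X,Y,Z=W@ex,W@ey,W[...,2];R,G,B=[im[...,i].astype(int) for i in range(3)]
    red=(R>100)&(G<60)&(B<70)&(d>0)&(abs(X)<.09)&(Y>0)&(Y<.2)&(Z>.1)
    print(n,"red",red.sum(),np.median(Y[red]),np.median(Z[red]),[np.percentile(X[red],q).round(4) for q in(1,99)])
    # plane through panel: points in slab
    c,s=np.cos(.8),np.sin(.8);U=c*Y+s*Z;N=-s*Y+c*Z
    for lo,hi,k in((.02,.05,"face"),(-.012,.02,"back")):
        m=(d>0)&(abs(X)<.095)&(U>.02)&(U<.175)&(N>lo)&(N<hi)
        if m.sum()>150:
            A=np.c_[U[m],np.ones(m.sum())];f=np.linalg.lstsq(A,N[m],rcond=None)[0]
            r=abs(A@f-N[m])<.004;f=np.linalg.lstsq(A[r],N[m][r],rcond=None)[0];print(k,m.sum(),"slope(theta-.8)",f.round(4))
    cr.append(cv2.resize(im[120:270,160:360,::-1],(400,300),interpolation=cv2.INTER_CUBIC))
cv2.imwrite("pics/m1.png",np.hstack(cr))
E
```

```text
scene red 97 0.09796609306908953 0.2000790265998304 [np.float64(-0.0603), np.float64(0.0661)]
side red 60 0.09859644820281208 0.19847570490582844 [np.float64(-0.0677), np.float64(0.0601)]
```

View pics/m1.png

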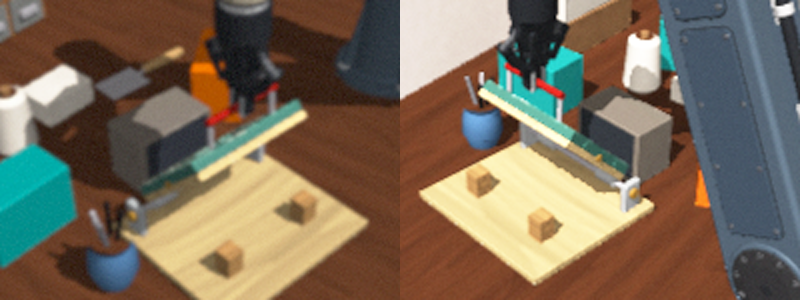

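The panel is held and partly raised, with the bar in the jaws at left-crop (240,100) and the block untouched. Vision puts the bar about 14 mm behind the TCP, so the arc should run a few mm higher. I relieve the radial load and continue.

```bash
sed -i 's/-.019\*R/-.0145*R/' est.py
python3 -m handwheel '[[[0,-0.04,-0.08,0],[0,-0.03,-0.08,0],[0,0,0,0],[0,0,0,0]]]'; python3 est.py; python3 arc.py 0.79 1.25 14
```

```text
t: 10.72
tcp_pos: [0.5507, 0.0258, 0.2315]
tool_rot: [0.996, -0.087, -0.001, 0.002]
force: [5.3, -4.2, -12.0]
finger_gap: 0.114
gripper_force: 39.4
t 10.72 theta 0.7937 r 0.2175 x -0.0005 y 0.0942 z 0.1960 | Ftan(toward +theta on tool) -2.34 Frad -12.16 Fx 5.97
[0,0.05,-0.03,0],[0,0.15,-0.07,0],[0,0.23,-0.1,0],[0,0.29,-0.12,0],[0,0.35,-0.12,0],[0,0.39,-0.12,0],[0,0.41,-0.1,0],[0,0.42,-0.08,0],[0,0.4,-0.07,0],[0,0.37,-0.03,0],[0,0.32,-0.02,0],[0,0.25,-0.01,0],[0,0.16,0,0],[0,0.06,0,0]
```

```bash

python3 -m handwheel '[[[0,0.05,0.09,0],[0,0,0,0],[0,0.05,-0.03,0],[0,0.15,-0.07,0],[0,0.23,-0.1,0],[0,0.29,-0.12,0],[0,0.35,-0.12,0],[0,0.39,-0.12,0],[0,0.41,-0.1,0],[0,0.42,-0.08,0],[0,0.4,-0.07,0],[0,0.37,-0.03,0],[0,0.32,-0.02,0],[0,0.25,-0.01,0],[0,0.16,0,0],[0,0.06,0,0],[0,0,0,0],[0,0,0,0]]]'; python3 est.py; python3 arc.py 1.25 1.65 14
```

```text
t: 12.98
tcp_pos: [0.5339, -0.0683, 0.2537]
tool_rot: [0.996, -0.087, -0.0, 0.001]
force: [1.8, 0.5, 5.1]
finger_gap: 0.118
gripper_force: 41.9
t 12.97 theta 1.2482 r 0.2182 x -0.0006 y -0.0014 z 0.2182 | Ftan(toward +theta on tool) -0.84 Frad 5.07 Fx 1.65
[0,0.05,0,0],[0,0.14,0,0],[0,0.22,0.01,0],[0,0.28,0.02,0],[0,0.32,0.03,0],[0,0.35,0.05,0],[0,0.36,0.07,0],[0,0.36,0.09,0],[0,0.34,0.09,0],[0,0.31,0.1,0],[0,0.26,0.09,0],[0,0.2,0.08,0],[0,0.13,0.06,0],[0,0.05,0.02,0]
```

```bash
sed -i 's/-.0145\*R/-.016*R/' est.py
python3 -m handwheel '[[[0,0.05,-0.02,0],[0,0.14,0,0],[0,0.22,0.01,0],[0,0.28,0.02,0],[0,0.32,0.03,0],[0,0.35,0.05,0],[0,0.36,0.07,0],[0,0.36,0.09,0],[0,0.34,0.09,0],[0,0.31,0.1,0],[0,0.26,0.09,0],[0,0.2,0.08,0],[0,0.13,0.06,0],[0,0.05,0.02,0],[0,0,0,0],[0,0,0,0]]]'; python3 est.py; python3 arc.py 1.65 1.75 8;python3 arc.py 1.75 1.85 10;
```

```text
t: 14.98
tcp_pos: [0.5192, -0.1508, 0.2365]
tool_rot: [0.996, -0.087, -0.0, 0.0]
force: [-3.2, -0.1, 4.9]
finger_gap: 0.119
gripper_force: 41.7
t 14.97 theta 1.6401 r 0.2197 x -0.0006 y -0.0852 z 0.2025 | Ftan(toward +theta on tool) -1.33 Frad 4.75 Fx -3.13
[0,0.03,0.01,0],[0,0.09,0.04,0],[0,0.13,0.06,0],[0,0.14,0.07,0],[0,0.14,0.07,0],[0,0.13,0.07,0],[0,0.08,0.04,0],[0,0.04,0.02,0]
[0,0.02,0.01,0],[0,0.05,0.04,0],[0,0.09,0.04,0],[0,0.1,0.06,0],[0,0.11,0.07,0],[0,0.11,0.07,0],[0,0.1,0.06,0],[0,0.08,0.06,0],[0,0.05,0.04,0],[0,0.02,0.01,0]
```

```bash

python3 -m handwheel '[[[0,0.04,-0.02,0],[0,0.09,0.04,0],[0,0.13,0.06,0],[0,0.14,0.07,0],[0,0.14,0.07,0],[0,0.13,0.07,0],[0,0.08,0.04,0],[0,0.04,0.02,0],[0,0,0,0],[0,0,0,0],[0,0,0,0]]]'; python3 est.py
python3 - <<'E'
from h import *
from est import PIN,ex,ey,ez
cr=[]
for n in("scene","side"):
    im,d=snapshot(n);W=world(n,d)-PIN;cv2.imwrite(f"pics/{n}2.png",im[:,:,::-1])
    X,Y,Z=W@ex,W@ey,W[...,2]
    t0=1.74;c,s=np.cos(t0),np.sin(t0);U=c*Y+s*Z;N=-s*Y+c*Z
    m=(d>0)&(abs(X)<.095)&(U>.03)&(U<.175)&(N>-.02)&(N<.025)
    f=np.polyfit(U[m],N[m],1);r=abs(np.polyval(f,U[m])-N[m])<.004;f=np.polyfit(U[m][r],N[m][r],1)
    print(n,m.sum(),r.sum(),"theta",t0+np.arctan(f[0]),"offset at U=0 (exp .006)",f[1])
E
```

```text
t: 16.35
tcp_pos: [0.5159, -0.1701, 0.2273]
tool_rot: [0.996, -0.087, -0.0, -0.0]
force: [-3.2, 2.8, -2.9]
finger_gap: 0.118
gripper_force: 40.6
t 16.35 theta 1.7386 r 0.2198 x -0.0004 y -0.1048 z 0.1933 | Ftan(toward +theta on tool) -0.53 Frad -3.62 Fx -3.67
scene 2000 1963 theta 1.7438866031631908 offset at U=0 (exp .006) 0.007806916348308173
side 1621 1517 theta 1.7469321258034838 offset at U=0 (exp .006) 0.007276118136992821
```

The vision angle is 1.745, matching the kinematic estimate. Now I feel for the block slowly.

```bash

python3 -m handwheel '[[[0,0.06,0.04,0],[0,0.06,0.04,0],[0,0.07,0.04,0],[0,0.07,0.04,0],[0,0.06,0.04,0],[0,0.03,0.02,0],[0,0,0,0],[0,0,0,0]]]'; python3 est.py
python3 -m handwheel '[[[0,0.03,0.02,0],[0,0.03,0.02,0],[0,0.03,0.02,0],[0,0,0,0]]]'; python3 est.py
```

```text
t: 17.45
tcp_pos: [0.5143, -0.1793, 0.2221]
tool_rot: [0.996, -0.087, -0.0, 0.0]
force: [-4.8, 2.4, -3.2]
finger_gap: 0.122
gripper_force: 40.5
t 17.45 theta 1.7872 r 0.2200 x -0.0004 y -0.1141 z 0.1881 | Ftan(toward +theta on tool) 0.39 Frad -3.53 Fx -5.13
t: 17.95
tcp_pos: [0.5139, -0.1815, 0.2206]
tool_rot: [0.996, -0.087, -0.0, 0.0]
force: [-4.9, 1.6, -2.2]
finger_gap: 0.121
gripper_force: 40.6
t 17.95 theta 1.7995 r 0.2199 x -0.0004 y -0.1164 z 0.1866 | Ftan(toward +theta on tool) 0.58 Frad -2.28 Fx -5.10
```

```bash

python3 -m handwheel '[[[-0.03,0.03,0.02,0],[0,0.03,0.02,0],[0,0.03,0.02,0],[0,0,0,0]]]'>/dev/null; python3 est.py
python3 -m handwheel '[[[0,0.03,0.02,0],[0,0.03,0.02,0],[0,0,0,0]]]'>/dev/null; python3 est.py
python3 -m handwheel '[[[0,0.03,0.02,0],[0,0.03,0.02,0],[0,0,0,0]]]'>/dev/null; python3 est.py
```

```text
t 18.45 theta 1.8108 r 0.2199 x -0.0004 y -0.1185 z 0.1852 | Ftan(toward +theta on tool) 0.28 Frad -1.93 Fx -2.28
t 18.82 theta 1.8188 r 0.2199 x -0.0005 y -0.1199 z 0.1843 | Ftan(toward +theta on tool) -0.66 Frad -0.87 Fx -3.36
t 19.20 theta 1.8271 r 0.2198 x -0.0005 y -0.1214 z 0.1832 | Ftan(toward +theta on tool) -0.61 Frad -0.11 Fx -2.70
```

```bash

python3 -m handwheel '[[[0,0.03,0.02,0],[0,0.03,0.02,0],[0,0,0,0]]]'>/dev/null; python3 est.py
python3 -m handwheel '[[[0,0.03,0.02,0],[0,0.03,0.02,0],[0,0,0,0]]]'>/dev/null; python3 est.py
```

```text
t 19.57 theta 1.8368 r 0.2200 x -0.0005 y -0.1233 z 0.1822 | Ftan(toward +theta on tool) 0.17 Frad 1.28 Fx -1.97
t 19.95 theta 1.8442 r 0.2200 x -0.0005 y -0.1247 z 0.1813 | Ftan(toward +theta on tool) 0.41 Frad 3.03 Fx -2.21
```

```bash

python3 -m handwheel '[[[0,0.03,0.02,0],[0,0.03,0.02,0],[0,0,0,0]]]'>/dev/null; python3 est.py
```

```text
t 20.32 theta 1.8519 r 0.2200 x -0.0005 y -0.1260 z 0.1803 | Ftan(toward +theta on tool) -0.50 Frad 4.38 Fx -0.69
```

```bash

python3 -m handwheel '[[[0,0.05,-0.01,0],[0,0.03,0.02,0],[0,0,0,0]]]'>/dev/null; python3 est.py
```

```text
t 20.70 theta 1.8586 r 0.2200 x -0.0005 y -0.1273 z 0.1795 | Ftan(toward +theta on tool) 0.02 Frad -1.32 Fx 2.24
```

```bash

python3 -m handwheel '[[[0,0.03,0.02,0],[0,0.03,0.02,0],[0,0,0,0]]]'>/dev/null; python3 est.py
```

```text
t 21.07 theta 1.8665 r 0.2200 x -0.0005 y -0.1287 z 0.1785 | Ftan(toward +theta on tool) 0.05 Frad -4.23 Fx 2.28
```

```bash

python3 -m handwheel '[[[0,0.04,0.02,0],[0,0.03,0.02,0],[0,0,0,0]]]'>/dev/null; python3 est.py
```

```text
t 21.45 theta 1.8765 r 0.2203 x -0.0006 y -0.1306 z 0.1774 | Ftan(toward +theta on tool) 1.12 Frad -7.11 Fx 3.93
```

```bash

python3 -m handwheel '[[[0,0.01,0.05,0],[0,0.03,0.02,0],[0,0,0,0]]]'>/dev/null; python3 est.py
```

```text
t 21.82 theta 1.8856 r 0.2202 x -0.0006 y -0.1322 z 0.1761 | Ftan(toward +theta on tool) 1.06 Frad -3.24 Fx 3.89
```

```bash

python3 -m handwheel '[[[0,0.03,0.02,0],[0,0.03,0.03,0],[0,0,0,0]]]'>/dev/null; python3 est.py
```

```text
t 22.20 theta 1.8943 r 0.2202 x -0.0006 y -0.1337 z 0.1749 | Ftan(toward +theta on tool) -0.48 Frad -2.27 Fx 3.78
```

```bash

python3 -m handwheel '[[[0,0.03,0.02,0],[0,0.03,0.03,0],[0,0,0,0]]]'>/dev/null; python3 est.py
```

```text
t 22.57 theta 1.9034 r 0.2201 x -0.0006 y -0.1352 z 0.1737 | Ftan(toward +theta on tool) 0.32 Frad -1.66 Fx 3.45
```

```bash

python3 -m handwheel '[[[0,0.03,0.02,0],[0,0.03,0.03,0],[0,0,0,0]]]'>/dev/null; python3 est.py
```

```text
t 22.95 theta 1.9123 r 0.2201 x -0.0006 y -0.1367 z 0.1724 | Ftan(toward +theta on tool) 0.36 Frad 0.63 Fx 2.99
```

```bash

python3 -m handwheel '[[[0,0.03,0.02,0],[0,0.03,0.03,0],[0,0,0,0]]]'>/dev/null; python3 est.py
```

```text
t 23.32 theta 1.9209 r 0.2200 x -0.0006 y -0.1382 z 0.1712 | Ftan(toward +theta on tool) -0.42 Frad 0.94 Fx 4.22
```

```bash
python3 - <<'E'
from h import *
from est import PIN,ex,ey,ez
for n in("scene","side"):
    im,d=snapshot(n);W=world(n,d)-PIN
    X,Y,Z=W@ex,W@ey,W[...,2]
    t0=1.92;c,s=np.cos(t0),np.sin(t0);U=c*Y+s*Z;N=-s*Y+c*Z
    m=(d>0)&(abs(X)<.095)&(U>.03)&(U<.175)&(N>-.02)&(N<.025)
    f=np.polyfit(U[m],N[m],1);r=abs(np.polyval(f,U[m])-N[m])<.004;f=np.polyfit(U[m][r],N[m][r],1)
    print(n,"theta",t0+np.arctan(f[0]),"off",f[1])
    for q,k in((np.load(f"pics/{n}0d.npy"),"start"),(d,"now")):
        W0=world(n,q)-PIN;m=(q>0)&(abs(W0[...,2]-.06)<.006)&(abs(W0@ex)<.06)&(W0@ey>-.16)&(W0@ey<-.03)
        y=(W0@ey)[m];
        b,_=np.histogram(y,np.arange(-.16,-.03,.01));print(k,m.sum(),np.percentile(y,[1,2,50,98,99]).round(4))
E
```

```text
scene theta 1.9334010756058124 off 0.007227662638272406
start 646 [-0.1531 -0.1512 -0.1035 -0.0628 -0.0612]
now 68 [-0.036  -0.0357 -0.0316 -0.03   -0.03  ]
side theta 1.933276247741796 off 0.007120893881575517
start 484 [-0.1524 -0.1512 -0.1028 -0.0615 -0.0602]
now 62 [-0.1513 -0.1506 -0.0325 -0.03   -0.03  ]
```

```bash

python3 -m handwheel '[[[0,0.03,0.02,0],[0,0.03,0.03,0],[0,0,0,0]]]'>/dev/null; python3 est.py
```

```text
t 23.80 theta 1.9306 r 0.2198 x -0.0006 y -0.1397 z 0.1697 | Ftan(toward +theta on tool) -0.12 Frad 0.75 Fx 3.42
```

```bash

python3 -m handwheel '[[[0,0.03,0.02,0],[0,0.03,0.03,0],[0,0,0,0]]]'>/dev/null; python3 est.py
```

```text
t 24.18 theta 1.9387 r 0.2198 x -0.0007 y -0.1411 z 0.1685 | Ftan(toward +theta on tool) -0.19 Frad 0.56 Fx 4.53
```

```bash

python3 -m handwheel '[[[0,0.03,0.02,0],[0,0.02,0.02,0],[0,0,0,0]]]'>/dev/null; python3 est.py
```

```text
t 24.55 theta 1.9455 r 0.2198 x -0.0007 y -0.1422 z 0.1675 | Ftan(toward +theta on tool) 0.34 Frad 0.44 Fx 5.38
```

```bash

python3 -m handwheel '[[[0.03,0.03,0.02,0],[0,0.02,0.02,0],[0,0,0,0]]]'>/dev/null; python3 est.py
```

```text
t 24.93 theta 1.9533 r 0.2197 x -0.0006 y -0.1435 z 0.1664 | Ftan(toward +theta on tool) -0.53 Frad 1.48 Fx 1.82
```

```bash

python3 -m handwheel '[[[0,0.03,0.02,0],[0,0.02,0.02,0],[0,0,0,0]]]'>/dev/null; python3 est.py
```

```text
t 25.30 theta 1.9604 r 0.2197 x -0.0006 y -0.1446 z 0.1654 | Ftan(toward +theta on tool) -0.57 Frad 1.93 Fx 0.48
```

```bash

python3 -m handwheel '[[[0,0.03,0.02,0],[0,0.02,0.02,0],[0,0,0,0]]]'>/dev/null; python3 est.py
```

```text
t 25.68 theta 1.9668 r 0.2197 x -0.0006 y -0.1457 z 0.1644 | Ftan(toward +theta on tool) -1.00 Frad 2.74 Fx -1.38
```

```bash
cat > blk.py <<'E'
from h import *
from est import PIN,ex,ey,ez
import sys
cr=[]
for n in("scene","side"):
    im,d=snapshot(n);out=[]
    for q in(np.load(f"pics/{n}0d.npy"),d):
        W=world(n,q)-PIN;X,Y,Z=W@ex,W@ey,W[...,2]
        m=(q>0)&(abs(Z-.061)<.006)&(abs(X)<.1)&(Y<-.1)&(Y>-.22)
        out.append((m.sum(),np.percentile(Y[m],[1,3]).round(4),np.percentile(X[m],[2,98]).round(4)))
    W=world(n,d)-PIN;X,Y,Z=W@ex,W@ey,W[...,2]
    t0=float(sys.argv[1]);c,s=np.cos(t0),np.sin(t0);U=c*Y+s*Z;N=-s*Y+c*Z
    m=(d>0)&(abs(X)<.095)&(U>.03)&(U<.175)&(N>-.02)&(N<.025)
    f=np.polyfit(U[m],N[m],1);r=abs(np.polyval(f,U[m])-N[m])<.004;f=np.polyfit(U[m][r],N[m][r],1)
    print(n,"theta",t0+np.arctan(f[0]),"off",f[1],"block far edge start/now",out)
    cr.append(cv2.resize(im[120:270,160:360,::-1],(400,300),interpolation=cv2.INTER_CUBIC))
cv2.imwrite(f"pics/{sys.argv[2]}.png",np.hstack(cr))
E
python3 blk.py 1.97 m2
```

```text
scene theta 1.9784646932162908 off 0.0071971782686241536 block far edge start/now [(np.int64(439), array([-0.1539, -0.1519]), array([-0.0789,  0.0676])), (np.int64(1), array([-0.1489, -0.1489]), array([0.0686, 0.0686]))]
side theta 1.980679312313191 off 0.0067721892784750395 block far edge start/now [(np.int64(334), array([-0.1536, -0.1514]), array([-0.0858,  0.0579])), (np.int64(51), array([-0.1525, -0.1504]), array([-0.0893, -0.0589]))]
```

View pics/m2.png

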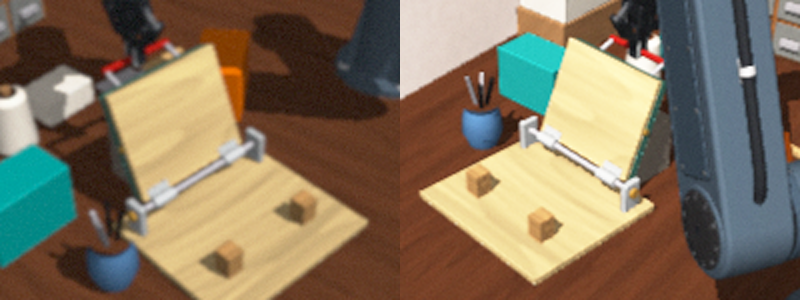

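The panel is tilted past vertical and still held. The block's far edge is unchanged at about -0.152 m. I continue in small steps.

```bash

python3 -m handwheel '[[[0,0.02,0.02,0],[0,0.02,0.02,0],[0,0,0,0]]]'>/dev/null; python3 est.py;python3 est.py
```

```text
t 26.15 theta 1.9701 r 0.2197 x -0.0006 y -0.1462 z 0.1639 | Ftan(toward +theta on tool) -6.24 Frad 3.76 Fx -3.28
t 26.15 theta 1.9701 r 0.2197 x -0.0006 y -0.1462 z 0.1639 | Ftan(toward +theta on tool) -6.24 Frad 3.76 Fx -3.28
```

```bash

python3 -m handwheel '[[[0,0.03,0.02,0],[0,0.02,0.02,0],[0,0,0,0]]]'>/dev/null; python3 est.py
```

```text
t 26.52 theta 1.9741 r 0.2195 x -0.0005 y -0.1467 z 0.1632 | Ftan(toward +theta on tool) -9.36 Frad 2.70 Fx -3.51
```

```bash

python3 -m handwheel '[[[0,0.02,0.02,0],[0,0.02,0.02,0],[0,0,0,0]]]'>/dev/null; python3 est.py
```

```text
t 26.90 theta 1.9760 r 0.2195 x -0.0005 y -0.1471 z 0.1629 | Ftan(toward +theta on tool) -12.93 Frad 4.72 Fx -3.66
```

Contact registered at the first step of that batch, at -6 N. Batching two further steps after it was a mistake, because they pressed harder than intended. I back off at once.

```bash

python3 -m handwheel '[[[0,-0.05,-0.04,0],[0,-0.03,-0.03,0],[0,0,0,0]]]'>/dev/null; python3 est.py; python3 blk.py 1.97 m3;  python3 est.py; python3 arc.py 1.97 1.39 20
```

```text
t 27.27 theta 1.9724 r 0.2195 x -0.0005 y -0.1465 z 0.1635 | Ftan(toward +theta on tool) -6.17 Frad 2.84 Fx -3.16
scene theta 1.9825245903613382 off 0.007173169432620286 block far edge start/now [(np.int64(439), array([-0.1539, -0.1519]), array([-0.0789,  0.0676])), (np.int64(1), array([-0.1511, -0.1511]), array([0.0672, 0.0672]))]
side theta 1.9844660184006737 off 0.006759396834654809 block far edge start/now [(np.int64(334), array([-0.1536, -0.1514]), array([-0.0858,  0.0579])), (np.int64(47), array([-0.1551, -0.1521]), array([-0.0877, -0.0565]))]
t 27.38 theta 1.9727 r 0.2195 x -0.0005 y -0.1465 z 0.1634 | Ftan(toward +theta on tool) -5.85 Frad 2.56 Fx -2.77
[0,-0.03,-0.02,0],[0,-0.08,-0.07,0],[0,-0.13,-0.11,0],[0,-0.16,-0.13,0],[0,-0.21,-0.16,0],[0,-0.25,-0.18,0],[0,-0.27,-0.18,0],[0,-0.3,-0.18,0],[0,-0.33,-0.18,0],[0,-0.33,-0.17,0],[0,-0.35,-0.15,0],[0,-0.34,-0.13,0],[0,-0.33,-0.12,0],[0,-0.32,-0.09,0],[0,-0.29,-0.08,0],[0,-0.26,-0.06,0],[0,-0.21,-0.04,0],[0,-0.16,-0.03,0],[0,-0.1,-0.01,0],[0,-0.04,-0.01,0]
```

```bash

python3 -m handwheel '[[[0,-0.03,-0.02,0],[0,-0.08,-0.07,0],[0,-0.13,-0.11,0],[0,-0.16,-0.13,0],[0,-0.21,-0.16,0],[0,-0.25,-0.18,0],[0,-0.27,-0.18,0],[0,-0.3,-0.18,0],[0,-0.33,-0.18,0],[0,-0.33,-0.17,0],[0,-0.2,-0.08,0],[0,-0.1,-0.04,0],[0,0,0,0],[0,0,0,0]]]' >/dev/null; python3 est.py; python3 blk.py 1.65 m4
```

```text
t 29.12 theta 1.6544 r 0.2213 x -0.0004 y -0.0887 z 0.2027 | Ftan(toward +theta on tool) 3.37 Frad 8.51 Fx -7.10
scene theta 1.6627880433263922 off 0.0077249446123874325 block far edge start/now [(np.int64(439), array([-0.1539, -0.1519]), array([-0.0789,  0.0676])), (np.int64(54), array([-0.1544, -0.1534]), array([0.0434, 0.0678]))]
side theta 1.6625069658767817 off 0.007547354019878932 block far edge start/now [(np.int64(334), array([-0.1536, -0.1514]), array([-0.0858,  0.0579])), (np.int64(122), array([-0.1539, -0.1506]), array([-0.0865, -0.0278]))]
```

The block is still at its original place within about 1 mm. I continue to the balance point.

```bash
python3 -m handwheel '[[[-0.04,0.02,-0.06,0],[0,0,0,0]]]' >/dev/null; python3 est.py; python3 arc.py 1.66 1.39 14
```

```text
t 29.48 theta 1.6507 r 0.2215 x -0.0005 y -0.0881 z 0.2032 | Ftan(toward +theta on tool) 1.52 Frad 4.27 Fx -2.57
[0,-0.03,-0.01,0],[0,-0.09,-0.04,0],[0,-0.14,-0.06,0],[0,-0.17,-0.06,0],[0,-0.2,-0.08,0],[0,-0.23,-0.08,0],[0,-0.24,-0.07,0],[0,-0.24,-0.06,0],[0,-0.23,-0.06,0],[0,-0.21,-0.05,0],[0,-0.19,-0.03,0],[0,-0.14,-0.03,0],[0,-0.1,-0.01,0],[0,-0.03,-0.01,0]
```

```bash
python3 -m handwheel '[[[0,-0.03,-0.02,0],[0,-0.09,-0.05,0],[0,-0.14,-0.06,0],[0,-0.17,-0.06,0],[0,-0.2,-0.08,0],[0,-0.23,-0.08,0],[0,-0.24,-0.07,0],[0,-0.24,-0.06,0],[0,-0.23,-0.06,0],[0,-0.21,-0.05,0],[0,-0.19,-0.03,0],[0,-0.14,-0.03,0],[0,-0.1,-0.01,0],[0,-0.03,-0.01,0],[0,0,0,0],[0,0,0,0]]]' >/dev/null; python3 est.py; python3 blk.py 1.39 m5
```

```text
t 31.48 theta 1.3869 r 0.2215 x -0.0006 y -0.0320 z 0.2192 | Ftan(toward +theta on tool) 1.48 Frad 2.86 Fx 3.22
scene theta 1.3871521314981279 off 0.008279617322155876 block far edge start/now [(np.int64(439), array([-0.1539, -0.1519]), array([-0.0789,  0.0676])), (np.int64(179), array([-0.155 , -0.1537]), array([-0.0705,  0.0675]))]
side theta 1.3900329926370232 off 0.007918368715704222 block far edge start/now [(np.int64(334), array([-0.1536, -0.1514]), array([-0.0858,  0.0579])), (np.int64(210), array([-0.1524, -0.1515]), array([-0.0876,  0.0124]))]
```

View pics/m5.png

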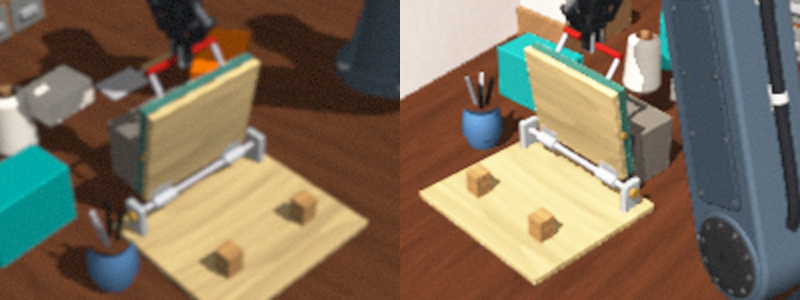

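At left-crop the panel stands near vertical, held at (180,45) and clear of the block. Vision gives 1.388 and kinematics 1.380, so I trim about 2 mm back, settle, and check again.

```bash
python3 -m handwheel '[[[0.02,-0.05,-0.02,0],[0,-0.04,-0.01,0],[0,0,0,0],[0,0,0,0],[0,0,0,0],[0,0,0,0],[0,0,0,0]]]'; python3 est.py; python3 blk.py 1.375 m6; python3 - <<'E'
from h import *
from est import PIN,ex,ey,ez
for n in("scene","side"):
    d=np.load(f"pics/{n}0d.npy");W=world(n,d)-PIN;X,Y,Z=W@ex,W@ey,W[...,2]
    m=(d>0)&(abs(X)<.1)&(Y>.01)&(Y<.18)&(abs(Z-.036)<.006);f=np.polyfit(Y[m],Z[m],1);print(n,"bias at flat",np.arctan(f[0]))
E
```

```text
t: 32.45
tcp_pos: [0.529, -0.096, 0.2536]
tool_rot: [0.996, -0.087, 0.0, -0.0]
force: [4.9, -2.7, 0.7]
finger_gap: 0.116
gripper_force: 41.2
t 32.45 theta 1.3758 r 0.2215 x -0.0006 y -0.0296 z 0.2196 | Ftan(toward +theta on tool) 1.73 Frad 0.98 Fx 5.29
scene theta 1.377655082867834 off 0.008082279673496118 block far edge start/now [(np.int64(439), array([-0.1539, -0.1519]), array([-0.0789,  0.0676])), (np.int64(193), array([-0.1547, -0.1534]), array([-0.0702,  0.0672]))]
side theta 1.3802929731409441 off 0.007616112470184351 block far edge start/now [(np.int64(334), array([-0.1536, -0.1514]), array([-0.0858,  0.0579])), (np.int64(213), array([-0.1541, -0.1514]), array([-0.0866,  0.0167]))]
scene bias at flat 0.00037443450288155084
side bias at flat 0.002099800874456137
```

The panel is at 1.377 rad by vision, against a 1.375 target. It is steady and gripped, and the block is in place.

```bash
python3 -c "
from station import *
import numpy as np
print(np.abs(sense()['qd']).max());print(sign_off())"
```

```text
0.002720610005067317
the job is handed in; nothing more can be done
None
```

The panel was swung over until it rested on the felt block (about 1.98 rad), then brought back and handed in held steady at about 1.377 rad (balance 1.375); at the block I pressed to about 13 N at the bar, more than intended, but the cameras showed no block movement beyond about 1–2 mm.

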